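Pile up three checkers and hold a spring probe on the bone dot

ROBOT

A 7-joint arm with a two-finger parallel gripper is mounted at the origin on the work surface. World frame = base frame: x ahead of the robot, y to its left, z up, the work surface at z = 0. Lengths are in m, angles in rad, forces in N, time in s.
With the tool pointing down it reaches from about 0.4 to 0.85 m from the base axis. Payload 4.5 kg.
Tool frame: the origin (TCP) lies midway between the tips of the shut fingers; the grasp point (between the pads) lies 19 mm behind it; z points along the fingers, y is the line along which they close (so a half turn about z gives the same grasp; the last joint's range is limited). The gripper opens to 88 mm and grips with 3 to 60 N. Pads are 18 mm wide; open, the fingers measure 123 mm over their backs; the gripper's body (75 mm by 187 mm) begins 45 mm behind the grasp point.
Start: joints at [1.308, 0.689, -0.195, 1.565, 0.157, 0.902, -0.215], TCP at [0.183, -0.598, 0.219] pointing down, gripper open.
Joint ranges: [-3.01, 3.01], [-0.46, 2.08], [-1.47, 1.51], [0.13, 2.56], [-1, 4.14], [0.04, 2.09], [-2.66, 2.66]. Speed limits (rad/s): [2.57, 2.57, 3.14, 3.14, 3.14, 3.14, 3.14].

INTERFACE

Orientations are given as a unit quaternion [x, y, z, w].
In Python, from plant import r gives the robot as it stands.
- The arm moves only by the tool move_arm, never from a script. Its argument "targets" is a list that holds one entry, the list of rows, each a list of 7 numbers: the opening, from 0 (shut) to 1 (fully open), then the shift along the tool's x, y, z in mm, then the turn, a rotation vector about the tool's x, y, z in degrees. In form: [[[claw, dx, dy, dz, ax, ay, az], ...]]. A call has 1 to 10 rows; each row is the pose to reach, as a shift and turn from the pose commanded when the call began, along the tool's axes at that moment; what a row does not reach only later rows make up. A row lasts 1/8 s, in which the tool goes at most 62.5 mm and 10.7 degrees, less where a joint would pass 70% of its speed; a pose out of reach is approached as far as the arm can. A call with a gripper value outside its range is refused whole. The fingers move at their own pace and stop on an object; "newtons" is the grip in N (left out, the last holds). Time passes only in rows, so rows that repeat a pose let the fingers close. It gives the time, the measured TCP pose, the force, the opening and the grip force at its end, in the units of the state.
- r.get_state(): the state, without advancing time (a new reading comes with each control period).
- r.snapshot(name): name is "side" or "top"; returns the picture (420x560x3 uint8, red, green, blue); there is no depth.
- r.camera_info(name): a dict with "fx", "fy", "cx", "cy" (pixels), "R" (3x3) and "t" (3): a world point X has camera coordinates R X + t. Camera axes: x right, y down, z forward; pixel columns grow to the right and rows downward; lengths in m; the calibration is good to about 2 mm. A picture is of the moment at which its call begins. camera_info takes no time and is no camera call.
- r.finish_job(): hands the job in; it is judged then, once.
The state is a dict: "clock": time; "q": joint angles; "qd": joint speeds; "joint_torque": joint torques, N m; "tool_pos": TCP position; "eef_rot": TCP orientation; "contact_force": force on the tool from outside, world axes, zero at the start; "moment": the same for the moment, N m; "opening": opening from 0.0 (shut) to 1.0 (fully open); "finger_force": force on a finger pad.
Only numpy, scipy, OpenCV 4.12 (cv2) and the standard library are available. Lean on these libraries where they do the work, as an engineer would, in place of code of your own. Each camera call takes 0.05 s, during which the arm holds its last target. There are 200 camera calls.

TASK

Finish the pile of walnut checkers on the aluminium gauge plate: set the loose plain checker squarely on the one already there, then the bone-dotted one squarely on top, dot up. Then take the red-handled spring probe out of its wooden stand and hold it upright with its tip on the bone dot, pressing lightly so that the sprung plunger is pushed in about half way. Finish while still holding it there like that, without upsetting the pile; leave the dice, the hinge and the clamp alone.

Things in the scene. Friction and masses are not known exactly. Their poses are not given: they have to be found in the camera images.
- plate: Fixed aluminium gauge plate, 110 x 110 mm, 12 mm thick, lying on the table. Origin: centre of its underside, z up.
- checker_base: Plain dark walnut checker, a disc 44 mm across and 13 mm thick, about 20 g, lying loose on the gauge plate near its middle: the bottom of the pile. Origin: centre of its underside, z up along its axis.
- checker_plain: Plain dark walnut checker, the same disc (44 mm across, 13 mm thick, about 20 g), lying flat on the table. Goes second. Origin: centre of its underside, z up.
- checker_dotted: Dark walnut checker, the same disc (44 mm across, 13 mm thick, about 20 g), with a bone-white dot 14 mm across in the centre of its upper face, lying flat on the table dot up. Goes on top. Origin: centre of its underside; the dot is 13 mm above it along z.
- stand: Fixed brown wooden block, 66 x 66 mm, 66 mm tall, with an upright 20 mm through hole in its middle in which the probe hangs. Origin: centre of its underside, z up.
- probe: Spring probe, 120 g, hanging upright in the stand, its tip 6 mm above the table; comes out straight up. Origin: tip of the plunger when out; z up along the probe. Along z: brass plunger 8 mm across 0-25 mm, steel barrel 16 mm across 25-60, brass flange 30 mm across 60-64 (rests on the stand), red square handle 22 x 22 mm 64-112 with faces square to its x and y, cap to 116.
- probe_tip (a point): The round tip of the plunger, the lowest point of the probe; it moves with the plunger.
- plunger (a joint): How far the sprung plunger is pushed into the barrel: 0 (out) to 0.016 m (stop). The spring pushes back with 1 N at the start of the stroke, 3 N half way and 5 N at the stop. A black ring on the plunger is 16.5 to 18 mm above the tip; half way in, it is just at the barrel's mouth.
- die_a: Boxwood die, 18 mm, bystander. Origin: centre of its underside.
- die_b: Second boxwood die, 18 mm, bystander. Origin: centre of its underside.
- hinge: Brass hinge lying open and flat, 60 x 54 mm, 8 mm high, bystander. Origin: middle of its underside.
- clamp: Old cast iron screw clamp lying flat, about 90 x 150 mm, 16 mm high, 0.55 kg, bystander. Origin: middle of its underside.

How it is judged:
By the outcome, as a careful person would: the job done as asked, in the order asked, and still so for the second after the job is handed in, while the arm keeps its last pose, push and grip.
It also fails if it takes over 66 s, if anything falls off the work surface, if the arm or the gripper's body presses on something with over 40 N, if the wrist force passes 120 N, or if a joint passes its speed limit or range.

## Working session

There is one attempt and no reset: what is moved stays moved. The work goes in short steps, Python scripts to look and compute and a tool call to move; the robot and the scene stay as the last step left them, time stands still between calls to the robot, and variables do not carry over. Pictures are saved under pics/ and viewed, at most 10 in all, crops included, and the job is handed in when it is done.

Besides the shell and the picture viewer there is one more tool, called as a command line: name --argument value ..., lists and objects as JSON in quotes. move_arm: Moves the arm, as the interface text tells. Its arguments: {"type":"object","properties":{"targets":{"type":"array","items":{"type":"array","items":{"type":"array","items":{"type":"number"}}}},"newtons":{"type":"number"}},"required":["targets"]}

```bash
mkdir -p pics; ls
python3 - <<'E'
from plant import r
import cv2
s=r.get_state();print({k:s[k] for k in('clock','tool_pos','eef_rot','opening','contact_force')})
for n in('side','top'):
    cv2.imwrite(f'pics/{n}0.png',r.snapshot(n)[:,:,::-1])
    print(n,r.camera_info(n))
E
```

```text
pics
{'clock': 0.0, 'tool_pos': array([ 0.18252498, -0.59705861,  0.21792021]), 'eef_rot': array([ 9.89006853e-01,  1.47866868e-01, -2.03233968e-04, -8.90135495e-04]), 'opening': 1.0019639780725953, 'contact_force': array([-0.66346991,  0.51147153, -0.08070591])}
side {'fx': 401.4272044345054, 'fy': 401.4272044345054, 'cx': 280.3583742945617, 'cy': 211.4437295978944, 'R': array([[-0.90719567, -0.42065389,  0.00680625],
       [-0.29476182,  0.62398298, -0.72371314],
       [ 0.30018577, -0.65855565, -0.69006736]]), 't': array([0.5054207 , 0.18995297, 0.62051314])}
top {'fx': 503.5658643169917, 'fy': 503.5658643169917, 'cx': 276.2218572610666, 'cy': 211.2263933424783, 'R': array([[-0.02121129, -0.99976195,  0.00511053],
       [-0.99936198,  0.02105533, -0.02884979],
       [ 0.02873532, -0.00571921, -0.99957069]]), 't': array([0.01504691, 0.56772651, 0.96184539])}
```

View pics/top0.png

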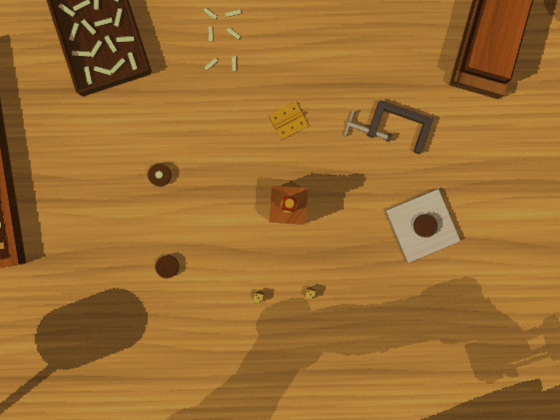

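View pics/side0.png

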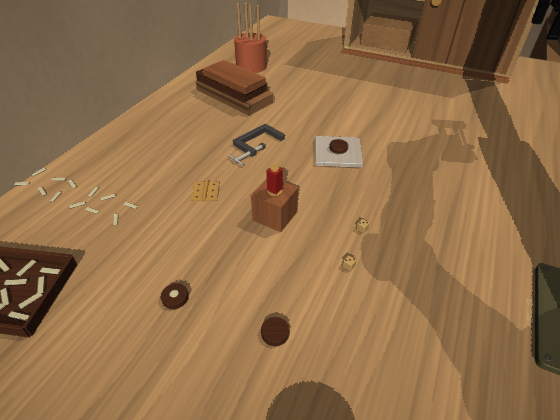

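The top view shows the dotted checker at (160,175), the plain one at (167,266), the base on the plate at (426,225), and the probe in its stand at (289,203). The dice are at (259,296) and (310,293). The side view agrees: dotted (175,295), plain (275,331), probe (275,182), base (339,147).

```bash
cat > h.py <<'E'
import numpy as np, cv2
from plant import r
def proj(n,X):
    c=r.camera_info(n);p=c['R']@np.asarray(X,float)+c['t'];return np.array([c['fx']*p[0]/p[2]+c['cx'],c['fy']*p[1]/p[2]+c['cy']])
def ray(n,uv):
    c=r.camera_info(n);d=c['R'].T@np.array([(uv[0]-c['cx'])/c['fx'],(uv[1]-c['cy'])/c['fy'],1]);return -c['R'].T@c['t'],d
def onz(n,uv,z):
    o,d=ray(n,uv);return o+d*(z-o[2])/d[2]
def tri(uv1,uv2):
    (a,d),(b,e)=ray('top',uv1),ray('side',uv2)
    s=np.linalg.lstsq(np.c_[d,-e],b-a,rcond=None)[0];p,q=a+s[0]*d,b+s[1]*e
    return (p+q)/2,np.linalg.norm(p-q)
def blob(img,mask,c,w=28):
    "contour (full image coords) of the mask blob nearest to c, in a window"
    x,y=int(c[0]-w),int(c[1]-w);m=mask[max(y,0):y+2*w,max(x,0):x+2*w].astype(np.uint8)
    cs,_=cv2.findContours(m,cv2.RETR_EXTERNAL,cv2.CHAIN_APPROX_NONE)
    k=max(cs,key=cv2.contourArea);return k+np.array([[max(x,0),max(y,0)]])
E
python3 - <<'E'
from h import *
T,S=r.snapshot('top'),r.snapshot('side')
for n,I,cs in(('top',T,dict(dot=(160,175),plain=(167,266),base=(426,225))),('side',S,dict(dot=(175,295),plain=(275,331),base=(339,147)))):
    g=I.max(2)
    for k,c in cs.items():
        K=blob(I,g<75,c,22);e=cv2.fitEllipse(cv2.convexHull(K)) ;z=.025 if k=='base' else .013
        print(n,k,np.round(e[0],1),np.round(e[1],1),'top plane',onz(n,e[0],z)[:2].round(4),'mid',onz(n,e[0],z-.0065)[:2].round(4),I[c[1],c[0]])
    hsv=cv2.cvtColor(I,cv2.COLOR_RGB2HSV)
# dot itself
for n,I,c in(('top',T,(160,175)),('side',S,(175,295))):
    K=blob(I,(I.min(2)>110),c,8);M=cv2.moments(K);u=(M['m10']/M['m00'],M['m01']/M['m00']);print(n,'dot',u,onz(n,u,.013).round(4))
A=[cv2.resize(cv2.cvtColor(I[y-25:y+25,x-30:x+30],cv2.COLOR_RGB2BGR),(400,300) ,interpolation=cv2.INTER_CUBIC) for I,x,y in((T,289,203),(S,275,195),(T,426,225),(T,167,266))]
cv2.imwrite('pics/c1.png',np.vstack([np.hstack(A[:2]),np.hstack(A[2:])]))
# plate
K=blob(T,(T.min(2)>100),(424,225),45);re=cv2.minAreaRect(K);print('plate',re,onz('top',re[0],.012))
E
```

```text
top dot [163.1 175. ] [15.4 18.2] top plane [0.6419 0.2186] mid [0.6426 0.22  ] [180 181 119]
top plain [167.2 265.9] [21.7 22.5] top plane [0.4678 0.2133] mid [0.4673 0.2147] [76 40 19]
top base [425.1 224.7] [21.6 22.7] top plane [ 0.5359 -0.2782] mid [ 0.5359 -0.2801] [77 44 24]
side dot [174.4 295.8] [24.  28.2] top plane [0.6391 0.2318] mid [0.6428 0.2286] [194 182 141]
side plain [274.8 331. ] [28.3 28.5] top plane [0.4647 0.2196] mid [0.4663 0.2162] [65 37 23]
side base [338.1 146.2] [14.1 18.1] top plane [ 0.5329 -0.2687] mid [ 0.5354 -0.2781] [73 42 26]
top dot (158.10416666666666, 174.14583333333331) [0.6437 0.2281 0.013 ]
side dot (173.6102564102564, 293.28717948717946) [0.6432 0.2283 0.013 ]
plate ((422.88470458984375, 225.60118103027344), (56.80184555053711, 56.8503532409668), 67.16634368896484) [ 0.53427255 -0.27786738  0.012     ]
```

View pics/c1.png

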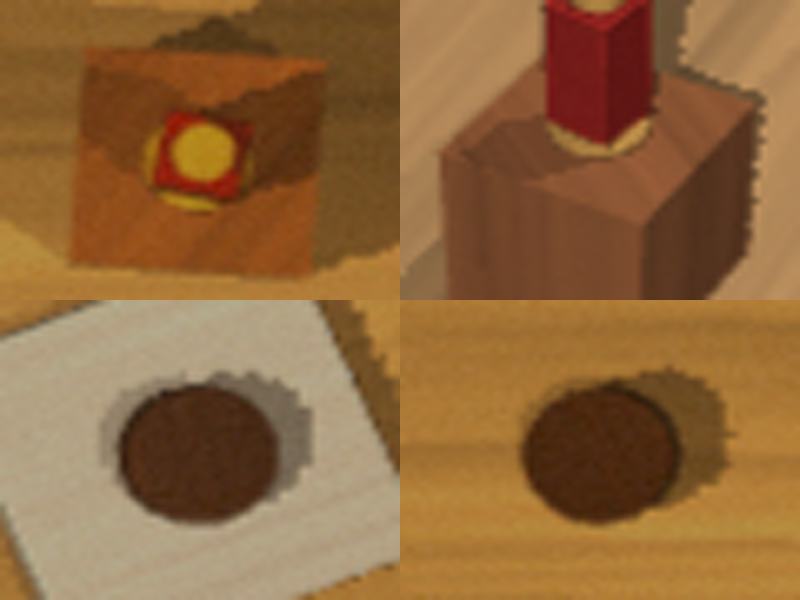

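The crops show the round dark discs cleanly: the base centre is near (425.5,225) and the plain one near (167,266). The probe handle is turned about 10° in the image and sits central in the stand. I'll work out the move helper and the handle yaw.

```bash
cat >> h.py <<'E'
from scipy.spatial.transform import Rotation as Ro
def pose():
    s=r.get_state();return s['tool_pos'],Ro.from_quat(s['eef_rot'])
def down(yaw): return Ro.from_euler('z',yaw,degrees=True)*Ro.from_quat([1,0,0,0])
def go(*wps):
    "tool-axis shift (mm) and turn (deg) from the present pose to world (x,y,z,yaw)"
    p,R=pose()
    for w in wps: print(w,'->',(R.inv().apply(np.array(w[:3])-p)*1e3).round(1),(R.inv()*down(w[3])).as_rotvec(degrees=True).round(2))
E
python3 - <<'E'
from h import *
T,S=r.snapshot('top'),r.snapshot('side')
h=cv2.cvtColor(T,cv2.COLOR_RGB2HSV);red=((h[...,0]<6)|(h[...,0]>172))&(h[...,1]>170)
K=blob(T,red,(289,203),12);q=cv2.boxPoints(cv2.minAreaRect(cv2.convexHull(K)));P=np.array([onz('top',u,.118)for u in q]);print(P[:,:2].round(4),P.mean(0));d=P[1]-P[0];print(np.degrees(np.arctan2(d[1],d[0]))%90,np.linalg.norm(d))
# cap (yellow) centre
y=(h[...,0]>20)&(h[...,0]<32)&(h[...,1]>150)&(h[...,2]>120)
K=blob(T,y,(290,202.5),5);c,rad=cv2.minEnclosingCircle(K);print('cap',c,rad,onz('top',c,.122))
for n in('top','side'):print(n,proj(n,(.5755,-.025,.122)))
go((.48,-.2,.21,17),(.467,.215,.2,0))
E
```

```text
[[ 0.576  -0.0042]
 [ 0.5786 -0.0082]
 [ 0.5682 -0.0148]
 [ 0.5656 -0.0108]] [ 0.57210335 -0.00951373  0.118     ]
32.49826341175475 0.0047421349411840156
cap (288.70001220703125, 202.6999969482422) 3.7122299671173096 [ 0.57870499 -0.01783584  0.122     ]
top [292.95139302 204.4937624 ]
side [277.41289799 165.20364959]
(0.48, -0.2, 0.21, 17) -> [ 400.5 -293.2    8.6] [-0.03  0.    0.01]
(0.467, 0.215, 0.2, 0) -> [ 509.5 -693.8   18.8] [-0.03  0.   17.01]
```

move_arm --targets '[[[1, 400, -293, 9, 0, 0, 17], [1, 400, -293, 9, 0, 0, 17], [1, 400, -293, 9, 0, 0, 17], [1, 400, -293, 9, 0, 0, 17], [1, 400, -293, 9, 0, 0, 17], [1, 400, -293, 9, 0, 0, 17], [1, 400, -293, 9, 0, 0, 17], [1, 400, -293, 9, 0, 0, 17], [1, 440, -480, 9, 0, 0, 17], [1, 480, -600, 15, 0, 0, 17]]]'

```text
clock: 1.55
tool_pos: [0.4725, -0.0738, 0.2083]
eef_rot: [1.0, 0.0, 0.0, -0.0]
contact_force: [1.1, 0.5, 1.1]
opening: 1.0
finger_force: 0.0
```

Run:
```python
from h import *
s=r.get_state();print(s['clock'],s['q'].round(2),s['tool_pos'],pose()[1].as_euler('xyz',degrees=True))
go((.467,.215,.15,0),(.467,.215,.003,0))
```

```text
1.55 [ 0.08  0.52 -0.03  2.01  0.03  0.61 -1.54] [ 0.47254674 -0.07380766  0.20825763] [-1.79994378e+02 -4.27446466e-02  2.38602555e-03]
(0.467, 0.215, 0.15, 0) -> [  -5.6 -288.8   58.3] [-0.01 -0.04  0.  ]
(0.467, 0.215, 0.003, 0) -> [  -5.7 -288.8  205.3] [-0.01 -0.04  0.  ]
```

move_arm --targets '[[[1, -5.6, -289, 58, 0, 0, 0], [1, -5.6, -289, 58, 0, 0, 0], [1, -5.6, -289, 58, 0, 0, 0], [1, -5.6, -289, 58, 0, 0, 0], [1, -5.6, -289, 58, 0, 0, 0], [1, -5.6, -289, 58, 0, 0, 0], [1, -5.6, -289, 120, 0, 0, 0], [1, -5.6, -289, 170, 0, 0, 0], [1, -5.6, -289, 170, 0, 0, 0]]]'

```text
clock: 2.68
tool_pos: [0.4645, 0.2107, 0.0357]
eef_rot: [1.0, -0.001, -0.003, 0.002]
contact_force: [0.1, -0.2, 1.4]
opening: 0.998
finger_force: 0.0
```

Run:
```python
from h import *
s=r.get_state();print(s['clock'],s['q'].round(2))
go((.467,.215,.005,0))
cv2.imwrite('pics/c2.png',np.hstack([cv2.resize(r.snapshot(n)[y-50:y+50,x-65:x+65,::-1],(400,308),interpolation=cv2.INTER_CUBIC) for n,x,y in(('top',167,266),('side',275,331))]))
```

```text
2.675 [-0.52  0.86  0.01  2.04 -0.04  0.26 -2.05]
(0.467, 0.215, 0.005, 0) -> [ 2.7 -4.4 30.7] [ 0.24  0.37 -0.07]
```

View pics/c2.png

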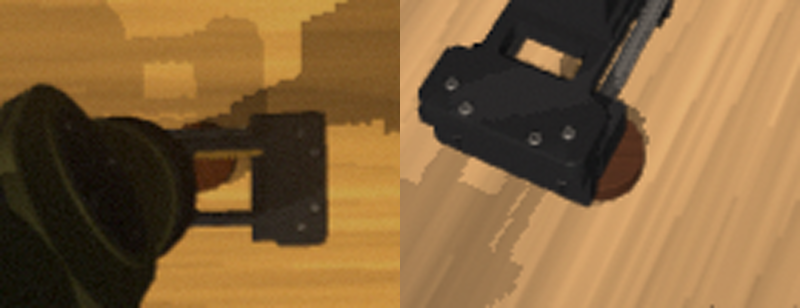

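move_arm --targets '[[[1, 0, 0, 20, 0, 0, 0], [1, 0, 0, 20, 0, 0, 0], [1, 0, 0, 20, 0, 0, 0]]]'

```text
clock: 3.15
tool_pos: [0.4679, 0.2135, 0.0201]
eef_rot: [1.0, -0.0, 0.001, -0.001]
contact_force: [-0.7, -0.6, 0.2]
opening: 1.002
finger_force: 0.0
```

Run:
```python
from h import *
go((.467,.215,.005,0))
```

```text
(0.467, 0.215, 0.005, 0) -> [-0.9 -1.5 15.1] [-0.07 -0.16 -0.02]
```

move_arm --targets '[[[1, -0.9, -1.5, 15, 0, 0, 0], [1, -0.9, -1.5, 15, 0, 0, 0], [0.3, -0.9, -1.5, 15, 0, 0, 0], [0.3, -0.9, -1.5, 15, 0, 0, 0], [0.3, -0.9, -1.5, 15, 0, 0, 0], [0.3, -0.9, -1.5, 15, 0, 0, 0], [0.3, -0.9, -1.5, 15, 0, 0, 0], [0.3, -0.9, -1.5, 15, 0, 0, 0]]]' --newtons 5

```text
clock: 4.15
tool_pos: [0.4658, 0.2147, 0.0032]
eef_rot: [1.0, 0.0, 0.0, 0.0]
contact_force: [0.1, 0.1, 0.0]
opening: 0.342
finger_force: 0.0
```

Run:
```python
from h import *
s=r.get_state();print(s['opening'],s['finger_force'])
cv2.imwrite('pics/c3.png',np.hstack([cv2.resize(r.snapshot(n)[y-50:y+50,x-65:x+65,::-1],(400,308),interpolation=cv2.INTER_CUBIC) for n,x,y in(('top',167,266),('side',275,331))]))
print(proj('side',(.4658,.2147,.003)),proj('top',(.4658,.2147,.003)))
```

```text
0.34189564192508587 0.0
[275.51360024 331.47340964] [167.59161764 266.53945864]
```

View pics/c3.png

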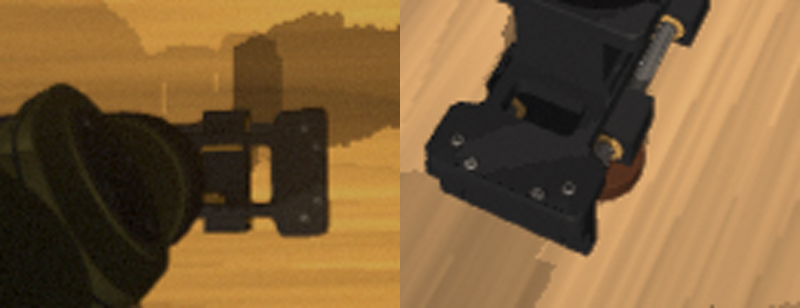

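move_arm --targets '[[[0.2, 0, 0, 0, 0, 0, 0], [0.2, 0, 0, 0, 0, 0, 0], [0.2, 0, 0, 0, 0, 0, 0]]]'

```text
clock: 4.62
tool_pos: [0.4658, 0.2147, 0.0032]
eef_rot: [1.0, 0.0, -0.0, 0.0]
contact_force: [-0.5, -0.4, -0.0]
opening: 0.197
finger_force: 0.0
```

Run:
```python
from h import *
s=r.get_state();print(s['opening'],s['finger_force'],s['tool_pos'])
S=r.snapshot('side')
cv2.imwrite('pics/c4.png',cv2.resize(S[280:370,215:335,::-1],(800,600),interpolation=cv2.INTER_CUBIC))
```

```text
0.1965817849094472 0.0 [0.46576124 0.21465846 0.00318928]
```

View pics/c4.png

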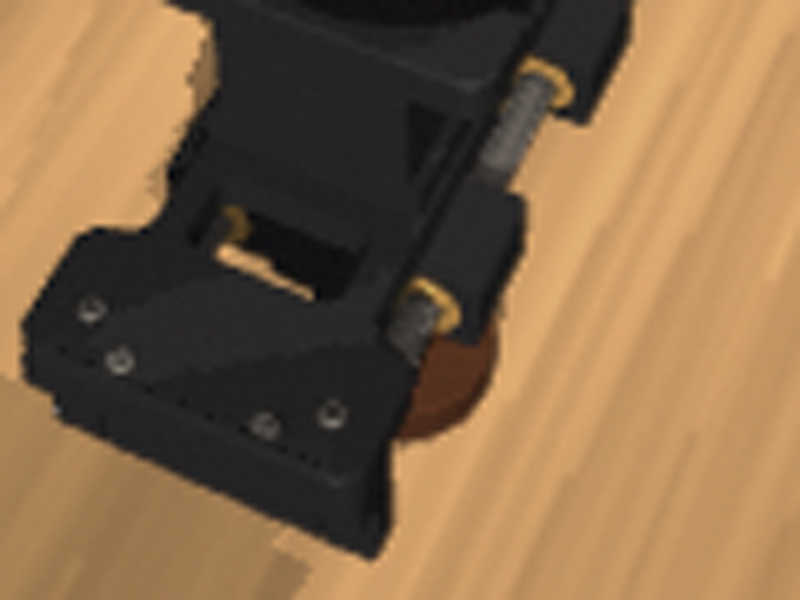

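Run:
```python
from h import *
for n in('side','top'):
  for z in(.067,.08,.1):
    print(n,z,[proj(n,(.4658+a,.2147+b,z)).round(0).tolist() for a,b in((-.0375,.0935),(.0375,.0935),(-.0375,-.0935),(.0375,-.0935))])
cv2.imwrite('pics/c5.png',np.hstack([r.snapshot(n)[y-100:y+100,x-130:x+130,::-1] for n,x,y in(('top',167,226),('side',275,300))]).repeat(1,0)); 
i=cv2.imread('pics/c5.png');cv2.imwrite('pics/c5.png',cv2.resize(i,(800,308),interpolation=cv2.INTER_CUBIC))
```

```text
side 0.067 [[270.0, 378.0], [219.0, 354.0], [323.0, 270.0], [279.0, 254.0]]
side 0.08 [[270.0, 373.0], [218.0, 349.0], [324.0, 265.0], [279.0, 249.0]]
side 0.1 [[270.0, 366.0], [216.0, 341.0], [325.0, 256.0], [279.0, 240.0]]
top 0.067 [[108.0, 291.0], [108.0, 250.0], [212.0, 289.0], [212.0, 247.0]]
top 0.08 [[106.0, 292.0], [105.0, 250.0], [212.0, 290.0], [211.0, 248.0]]
top 0.1 [[102.0, 294.0], [102.0, 251.0], [210.0, 292.0], [209.0, 248.0]]
```

View pics/c5.png

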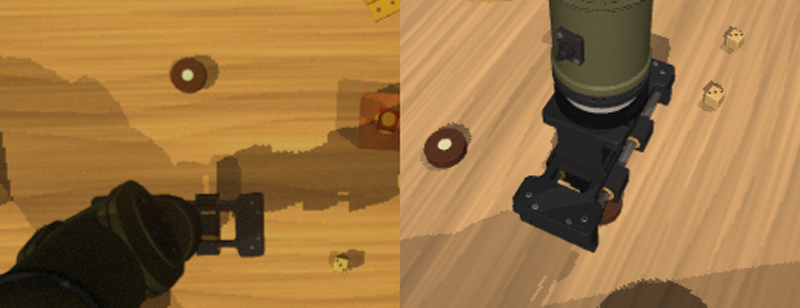

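The gripper shut over the disc without touching it, and the disc hasn't moved. In the side view the body's lower corner is at (271,363). That is higher than the reported z would put it, so the fingers seem to be above the disc. I'll feel downward gently to find the real height.

move_arm --targets '[[[0.2, 0, 0, 1, 0, 0, 0], [0.2, 0, 0, 1, 0, 0, 0], [0.2, 0, 0, 2, 0, 0, 0], [0.2, 0, 0, 2, 0, 0, 0]]]'

```text
clock: 5.28
tool_pos: [0.4657, 0.2147, 0.0011]
eef_rot: [1.0, 0.0, -0.0, 0.0]
contact_force: [0.2, 0.6, -0.4]
opening: 0.199
finger_force: 0.0
```

move_arm --targets '[[[0.2, 0, 0, 1, 0, 0, 0], [0.2, 0, 0, 2, 0, 0, 0], [0.2, 0, 0, 3, 0, 0, 0], [0.2, 0, 0, 3, 0, 0, 0]]]'

```text
clock: 5.78
tool_pos: [0.4657, 0.2147, -0.0019]
eef_rot: [1.0, 0.0, -0.0, 0.0]
contact_force: [-0.0, -0.8, 0.1]
opening: 0.203
finger_force: 0.0
```

Reported z is now below the table with no contact, so the reported height is wrong. I'll raise, turn 90° so the side camera can see the fingertips, and measure their true height.

move_arm --targets '[[[0.4, 0, 0, -50, 0, 0, 0], [0.4, 0, 0, -82, 0, 0, -10], [0.4, 0, 0, -82, 0, 0, -20], [0.4, 0, 0, -82, 0, 0, -30], [0.4, 0, 0, -82, 0, 0, -40], [0.4, 0, 0, -82, 0, 0, -50], [0.4, 0, 0, -82, 0, 0, -60], [0.4, 0, 0, -82, 0, 0, -70], [0.4, 0, 0, -82, 0, 0, -80], [0.4, 0, 0, -82, 0, 0, -90]]]'

```text
clock: 7.02
tool_pos: [0.4658, 0.2144, 0.0803]
eef_rot: [0.705, 0.709, -0.0, 0.0]
contact_force: [0.5, 0.3, 0.1]
opening: 0.4
finger_force: 0.0
```

Run:
```python
from h import *
s=r.get_state();p,R=pose();print(s['clock'],p,R.as_euler('xyz',degrees=True),s['opening'],s['q'].round(2))
S=r.snapshot('side');u=proj('side',p);w=.0175
print('tcp px',u,'tips',[proj('side',p+R.apply([0,k*w,0])) for k in(-1,1)],'40 mm higher',proj('side',p+[0,0,.04]))
x,y=280,310
cv2.imwrite('pics/c6.png',cv2.resize(S[y-75:y+75,x-100:x+100,::-1],(800,600),interpolation=cv2.INTER_CUBIC))
```

```text
7.025 [0.46578981 0.21444659 0.08025143] [1.79992795e+02 2.41881221e-02 9.03234810e+01] 0.3998733089757762 [-0.31  0.79 -0.35  2.01  0.6   0.44 -1.1 ]
tcp px [275.51376811 302.86720823] tips [array([286.90848888, 307.38022507]), array([264.32680845, 298.43647768])] 40 mm higher [275.46819037 285.89895214]
```

View pics/c6.png

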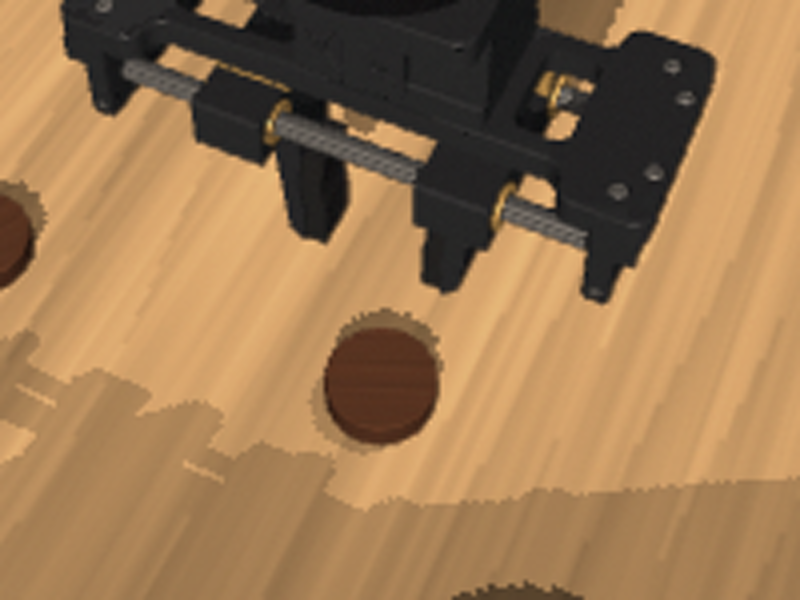

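The near edges of the fingertips sit around (259,295) and (290,307). That is about 16 mm higher than the reported z gives, which fits the lack of contact at −1.9 mm. True height is therefore at least the reading +15 mm. I'll go down to a reading of −12 mm and close there.

move_arm --targets '[[[0.8, 0, 0, 20, 0, 0, 0], [0.8, 0, 0, 40, 0, 0, 0], [0.8, 0, 0, 60, 0, 0, 0], [0.8, 0, 0, 80, 0, 0, 0], [0.8, 0, 0, 88, 0, 0, 0], [0.8, 0, 0, 91, 0, 0, 0], [0.8, 0, 0, 92, 0, 0, 0], [0.4, 0, 0, 92, 0, 0, 0], [0.4, 0, 0, 92, 0, 0, 0], [0.4, 0, 0, 92, 0, 0, 0]]]'

```text
clock: 8.32
tool_pos: [0.466, 0.2148, -0.0115]
eef_rot: [0.707, 0.707, 0.0, 0.0]
contact_force: [0.4, 0.6, 0.6]
opening: 0.494
finger_force: 5.0
```

move_arm --targets '[[[0.4, 0, 0, 0, 0, 0, 0], [0.4, 0, 0, 0, 0, 0, 0], [0.4, 0, 0, 0, 0, 0, 0]]]'

```text
clock: 8.7
tool_pos: [0.466, 0.2148, -0.0116]
eef_rot: [0.707, 0.707, 0.0, 0.0]
contact_force: [0.3, -0.2, 4.5]
opening: 0.496
finger_force: 5.0
```

move_arm --targets '[[[0.3, 0, 0, 0, 0, 0, 0], [0.3, 0, 0, -50, 0, 0, 0], [0.3, 0, 0, -100, 0, 0, 0], [0.3, 0, 0, -145, 0, 0, 0], [0.3, -60, 8, -145, 0, 0, 0], [0.3, -120, 17, -145, 0, 0, 0], [0.3, -180, 25, -145, 0, 0, 0], [0.3, -240, 34, -145, 0, 0, 0], [0.3, -300, 42, -145, 0, 0, 0], [0.3, -360, 51, -145, 0, 0, 0]]]' --newtons 15

```text
clock: 9.95
tool_pos: [0.5165, -0.1472, 0.1329]
eef_rot: [0.707, 0.707, -0.0, -0.0]
contact_force: [1.3, 0.3, -0.3]
opening: 0.489
finger_force: 15.0
```

move_arm --targets '[[[0.3, -60, 8, 0, 0, 0, 0], [0.3, -100, 14, 30, 0, 0, 0], [0.3, -134, 18, 70, 0, 0, 0], [0.3, -134, 18, 90, 0, 0, 0], [0.3, -134, 18, 90, 0, 0, 0], [0.3, -134, 18, 90, 0, 0, 0]]]'

```text
clock: 10.7
tool_pos: [0.5359, -0.2773, 0.0443]
eef_rot: [0.706, 0.708, 0.001, 0.0]
contact_force: [-0.0, -0.3, 0.1]
opening: 0.486
finger_force: 15.0
```

Run:
```python
from h import *
s=r.get_state();print(s['clock'],s['q'].round(2),s['contact_force'],s['opening'])
go((.535,-.2788,.0144,90))
```

```text
10.7 [ 0.67  0.94 -0.49  1.74  0.69  0.63 -0.21] [-0.01516386 -0.28352085  0.12270385] 0.4859177521657798
(0.535, -0.2788, 0.0144, 90) -> [-1.5 -1.  29.9] [ 0.09 -0.05  0.16]
```

move_arm --targets '[[[0.3, -1.5, -1, 15, 0, 0, 0], [0.3, -1.5, -1, 25, 0, 0, 0], [0.3, -1.5, -1, 28, 0, 0, 0], [0.3, -1.5, -1, 29, 0, 0, 0], [0.3, -1.5, -1, 29, 0, 0, 0]]]'

```text
clock: 11.32
tool_pos: [0.534, -0.2808, 0.0144]
eef_rot: [0.707, 0.707, 0.0, 0.0]
contact_force: [0.3, -0.5, 0.2]
opening: 0.485
finger_force: 15.0
```

Run:
```python
from h import *
s=r.get_state();print(s['clock'],s['contact_force'],s['moment'],s['tool_pos'])
S=r.snapshot('side');T=r.snapshot('top')
x,y=339,147
cv2.imwrite('pics/c7.png',np.hstack([cv2.resize(I[y-30:y+30,x-40:x+40,::-1],(400,300),interpolation=cv2.INTER_CUBIC) for I,x,y in((S,339,142),(T,426,225))]))
```

```text
11.325 [ 0.33237863 -0.53615132  0.22114346] [-0.04079234 -0.03548781 -0.01667556] [ 0.53401716 -0.28081147  0.01437588]
```

View pics/c7.png

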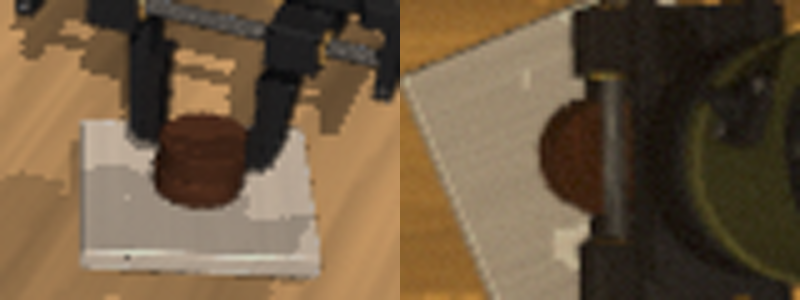

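The side crop shows the held checker just above the base, about 1 px to its right (x≈203 against x≈198 in the crop). I'll correct by 2 mm, release, then lower the fingers and squeeze both discs to align them.

move_arm --targets '[[[0.3, 2, 1, 0, 0, 0, 0], [0.3, 2, 1, 0.7, 0, 0, 0], [0.7, 2, 1, 0.7, 0, 0, 0], [0.7, 2, 1, 0.7, 0, 0, 0], [0.7, 2, 1, 6, 0, 0, 0], [0.7, 2, 1, 12, 0, 0, 0], [0.7, 2, 1, 12, 0, 0, 0], [0.4, 2, 1, 12, 0, 0, 0], [0.4, 2, 1, 12, 0, 0, 0], [0.4, 2, 1, 12, 0, 0, 0]]]' --newtons 5

```text
clock: 12.68
tool_pos: [0.5349, -0.2788, 0.0024]
eef_rot: [0.707, 0.707, 0.0, 0.0]
contact_force: [0.2, 0.5, -0.3]
opening: 0.498
finger_force: 5.0
```

Run:
```python
from h import *
s=r.get_state();print(s['clock'],s['contact_force'],s['opening'],s['finger_force'],s['tool_pos'])
```

```text
12.675 [ 0.17582492  0.46476351 -0.30585019] 0.4979707783989219 4.999980255961418 [ 0.53492523 -0.27883694  0.00238772]
```

move_arm --targets '[[[0.8, 0, 0, 0, 0, 0, 0], [0.8, 0, 0, 0, 0, 0, 0], [0.8, 0, 0, 0, 0, 0, 10], [0.8, 0, 0, 0, 0, 0, 20], [0.8, 0, 0, 0, 0, 0, 30], [0.8, 0, 0, 0, 0, 0, 40], [0.8, 0, 0, 0, 0, 0, 50], [0.8, 0, 0, 0, 0, 0, 60], [0.8, 0, 0, 0, 0, 0, 70], [0.8, 0, 0, 0, 0, 0, 80]]]'

```text
clock: 13.92
tool_pos: [0.5349, -0.2786, 0.0023]
eef_rot: [0.996, 0.084, 0.0, -0.0]
contact_force: [0.3, -0.1, -0.1]
opening: 0.8
finger_force: 0.0
```

move_arm --targets '[[[0.8, 0, 0, 0, 0, 0, 10], [0.8, 0, 0, 0, 0, 0, 10], [0.4, 0, 0, 0, 0, 0, 10], [0.4, 0, 0, 0, 0, 0, 10], [0.4, 0, 0, 0, 0, 0, 10], [0.4, 0, 0, 0, 0, 0, 10]]]'

```text
clock: 14.68
tool_pos: [0.5348, -0.2789, 0.0023]
eef_rot: [1.0, 0.0, 0.0, 0.0]
contact_force: [0.2, -0.2, 0.6]
opening: 0.499
finger_force: 5.0
```

move_arm --targets '[[[0.8, 0, 0, 0, 0, 0, 0], [0.8, 0, 0, 0, 0, 0, 0], [0.8, 0, 0, -60, 0, 0, 0], [0.8, 0, 0, -120, 0, 0, 0], [0.8, 8, -40, -145, 0, 0, 0], [0.8, 21, -100, -145, 0, 0, 0], [0.8, 34, -160, -145, 0, 0, 0], [0.8, 47, -220, -145, 0, 0, 0], [0.8, 60, -280, -145, 0, 0, 0], [0.8, 72, -340, -145, 0, 0, 0]]]'

```text
clock: 15.92
tool_pos: [0.607, 0.0631, 0.1473]
eef_rot: [1.0, 0.0, 0.0, 0.0]
contact_force: [0.7, 0.2, 0.6]
opening: 0.798
finger_force: 0.0
```

move_arm --targets '[[[0.9, 13, -60, 0, 0, 0, 0], [0.9, 26, -120, 0, 0, 0, 0], [0.9, 36, -167, 30, 0, 0, 0], [0.9, 36, -167, 80, 0, 0, 0], [0.9, 36, -167, 110, 0, 0, 0], [0.9, 36, -167, 110, 0, 0, 0], [0.9, 36, -167, 110, 0, 0, 0]]]'

```text
clock: 16.8
tool_pos: [0.6438, 0.2284, 0.0386]
eef_rot: [1.0, -0.0, 0.001, -0.0]
contact_force: [-0.3, -0.8, 0.7]
opening: 0.897
finger_force: 0.0
```

Run:
```python
from h import *
s=r.get_state();print(s['clock'],s['q'].round(2))
go((.6428,.228,-.0116,0))
```

```text
16.8 [-0.4   0.99 -0.02  1.5   0.02  0.66 -2.  ]
(0.6428, 0.228, -0.0116, 0) -> [-1.1  0.4 50.2] [-0.04 -0.12 -0.01]
```

move_arm --targets '[[[0.9, -1, 0, 25, 0, 0, 0], [0.9, -1, 0, 42, 0, 0, 0], [0.9, -1, 0, 49, 0, 0, 0], [0.9, -1, 0, 50, 0, 0, 0], [0.3, -1, 0, 50, 0, 0, 0], [0.3, -1, 0, 50, 0, 0, 0], [0.3, -1, 0, 50, 0, 0, 0], [0.3, -1, 0, 50, 0, 0, 0], [0.3, -1, 0, 50, 0, 0, 0], [0.3, -1, 0, 50, 0, 0, 0]]]' --newtons 5

```text
clock: 18.05
tool_pos: [0.6419, 0.2282, -0.0126]
eef_rot: [1.0, 0.0, 0.0, -0.0]
contact_force: [0.4, -0.1, 2.6]
opening: 0.498
finger_force: 5.0
```

move_arm --targets '[[[0.3, 0, 0, 0, 0, 0, 0], [0.3, 0, 0, -50, 0, 0, 0], [0.3, 0, 0, -105, 0, 0, 0], [0.3, 0, 0, -155, 0, 0, 0], [0.3, -11, 50, -165, 0, 0, 0], [0.3, -23, 110, -165, 0, 0, 0], [0.3, -36, 170, -165, 0, 0, 0], [0.3, -49, 230, -165, 0, 0, 0], [0.3, -61, 290, -165, 0, 0, 0], [0.3, -74, 350, -165, 0, 0, 0]]]' --newtons 15

```text
clock: 19.3
tool_pos: [0.5672, -0.1236, 0.1522]
eef_rot: [1.0, 0.0, 0.0, 0.0]
contact_force: [-0.1, 0.1, -0.7]
opening: 0.487
finger_force: 15.0
```

move_arm --targets '[[[0.3, -13, 60, 0, 0, 0, 0], [0.3, -25, 115, 10, 0, 0, 0], [0.3, -33, 157, 40, 0, 0, 0], [0.3, -33, 157, 80, 0, 0, 0], [0.3, -33, 157, 100, 0, 0, 0], [0.3, -33, 157, 110, 0, 0, 0], [0.3, -33, 157, 110, 0, 0, 0]]]'

```text
clock: 20.18
tool_pos: [0.5347, -0.2786, 0.042]
eef_rot: [1.0, 0.0, -0.0, -0.0]
contact_force: [0.5, -1.4, 0.2]
opening: 0.489
finger_force: 15.0
```

Run:
```python
from h import *
s=r.get_state();print(s['clock'],s['q'].round(2),s['opening'])
go((.5349,-.2789,.0264,0))
```

```text
20.175 [ 0.45  0.91 -0.09  1.76  0.15  0.49 -1.3 ] 0.48869016470787807
(0.5349, -0.2789, 0.0264, 0) -> [ 0.2  0.3 15.6] [-0.01  0.04  0.02]
```

move_arm --targets '[[[0.3, 0, 0, 8, 0, 0, 0], [0.3, 0, 0, 13, 0, 0, 0], [0.3, 0, 0, 15, 0, 0, 0], [0.3, 0, 0, 16, 0, 0, 0], [0.3, 0, 0, 16, 0, 0, 0], [0.8, 0, 0, 16, 0, 0, 0], [0.8, 0, 0, 16, 0, 0, 0], [0.8, 0, 0, 16, 0, 0, 0]]]' --newtons 5

```text
clock: 21.18
tool_pos: [0.5349, -0.2788, 0.0263]
eef_rot: [1.0, 0.0, 0.0, 0.0]
contact_force: [-1.0, -0.2, -0.6]
opening: 0.794
finger_force: 0.0
```

move_arm --targets '[[[0.8, 0, 0, 10, 0, 0, 0], [0.8, 0, 0, 20, 0, 0, 0], [0.8, 0, 0, 21, 0, 0, 0], [0.8, 0, 0, 21, 0, 0, 0], [0.4, 0, 0, 21, 0, 0, 0], [0.4, 0, 0, 21, 0, 0, 0], [0.4, 0, 0, 21, 0, 0, 0], [0.4, 0, 0, 21, 0, 0, 0]]]'

```text
clock: 22.18
tool_pos: [0.535, -0.2789, 0.0055]
eef_rot: [1.0, 0.0, 0.0, 0.0]
contact_force: [-0.4, -0.5, 1.0]
opening: 0.498
finger_force: 5.0
```

Next I'll turn to yaw 90 and squeeze along x.

move_arm --targets '[[[0.8, 0, 0, 0, 0, 0, 0], [0.8, 0, 0, 0, 0, 0, 0], [0.8, 0, 0, 0, 0, 0, -10], [0.8, 0, 0, 0, 0, 0, -20], [0.8, 0, 0, 0, 0, 0, -30], [0.8, 0, 0, 0, 0, 0, -40], [0.8, 0, 0, 0, 0, 0, -50], [0.8, 0, 0, 0, 0, 0, -60], [0.8, 0, 0, 0, 0, 0, -70], [0.8, 0, 0, 0, 0, 0, -80]]]'

```text
clock: 23.42
tool_pos: [0.5347, -0.279, 0.0052]
eef_rot: [0.764, 0.645, -0.0, 0.0]
contact_force: [0.3, -1.5, 0.6]
opening: 0.803
finger_force: 0.0
```

move_arm --targets '[[[0.8, 0, 0, 0, 0, 0, -10], [0.8, 0, 0, 0, 0, 0, -10], [0.4, 0, 0, 0, 0, 0, -10], [0.4, 0, 0, 0, 0, 0, -10], [0.4, 0, 0, 0, 0, 0, -10], [0.4, 0, 0, 0, 0, 0, -10], [0.8, 0, 0, 0, 0, 0, -10], [0.8, 0, 0, 0, 0, 0, -10], [0.8, 0, 0, 0, 0, 0, -10]]]'

```text
clock: 24.55
tool_pos: [0.5348, -0.2788, 0.0052]
eef_rot: [0.707, 0.707, -0.0, 0.0]
contact_force: [0.6, 0.5, -0.0]
opening: 0.793
finger_force: 0.0
```

move_arm --targets '[[[0.8, 0, 0, -50, 0, 0, 0], [0.8, 0, 0, -100, 0, 0, 0], [0.8, 0, 0, -160, 0, 0, 0], [0.8, -80, 0, -160, 0, 0, 0], [0.8, -80, 0, -160, 0, 0, 0]]]'

```text
clock: 25.18
tool_pos: [0.5333, -0.3645, 0.1657]
eef_rot: [0.709, 0.705, -0.002, 0.001]
contact_force: [-0.6, 0.0, -0.1]
opening: 0.8
finger_force: 0.0
```

Run:
```python
from h import *
s=r.get_state();print(s['clock'],s['tool_pos'],s['q'].round(2))
T,S=r.snapshot('top'),r.snapshot('side')
A=[cv2.resize(I[y-25:y+25,x-30:x+30,::-1],(400,300),interpolation=cv2.INTER_CUBIC) for I,x,y in((T,426,225),(S,339,140),(T,289,203),(S,275,180))]
cv2.imwrite('pics/c8.png',np.vstack([np.hstack(A[:2]),np.hstack(A[2:])]))
for n,I in(('top',T),('side',S)):
    c=proj(n,(.5355,-.2785,.051));K=blob(I,I.min(2)>105,c,5) if (I[int(c[1])-5:int(c[1])+5,int(c[0])-5:int(c[0])+5].min(2)>105).any() else None
    if K is not None:
        M=cv2.moments(K);u=(M['m10']/M['m00'],M['m01']/M['m00']);print(n,c,u,onz(n,u,.051))
```

```text
25.175 [ 0.53334158 -0.36453674  0.1656873 ] [ 0.84  0.84 -0.62  1.54  0.56  0.95  0.04]
side [339.57700548 134.31743005] (340.0, 134.66666666666666) [ 0.53414011 -0.27752442  0.051     ]
```

View pics/c8.png

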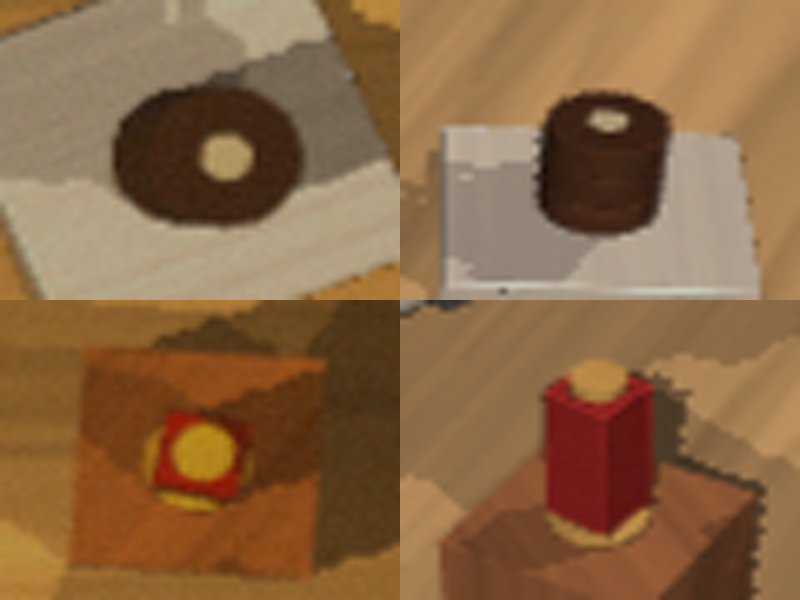

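The pile is clean: three discs flush, dot up, and the side dot at (340,134.7) gives (0.534,−0.2775), which matches the pile axis. The probe cap is at (289.0,202.9) in the top view and (274.6,168.3) in the side view. The handle is turned about 10° in the image, which is a yaw of about 79°.

Run:
```python
from h import *
print(tri((289.05,202.9),(274.6,168.3)),onz('top',(289.05,202.9),.122),onz('side',(274.6,168.3),.122))
T=r.snapshot('top').astype(int);W=T[190:217,275:304]
m=(W[...,0]>85)&(W[...,1]<45)&(W[...,2]<45)
pts=np.argwhere(m)[:,::-1].astype(np.float32)+[275,190]
# keep the red near the cap, where it is densest
pts=pts[np.linalg.norm(pts-[289,203],axis=1)<11].astype(np.float32)
re=cv2.minAreaRect(pts);print(len(pts),re,onz('top',re[0],.118))
go((.5777,-.018,.1657,79))
```

```text
(array([ 0.57832554, -0.01861747,  0.11848988]), np.float64(0.0004028623494863962)) [ 0.57835205 -0.01842369  0.122     ] [ 0.5761622  -0.01456946  0.122     ]
78 ((289.1538391113281, 203.23080444335938), (12.94366455078125, 12.94366455078125), 11.309932708740234) [ 0.57796166 -0.018715    0.118     ]
(0.5777, -0.018, 0.1657, 79) -> [341.   43.   -0.9] [-0.06 -0.05 10.91]
```

move_arm --targets '[[[0.8, 60, 8, 0, 0, 0, 6], [0.8, 120, 15, 0, 0, 0, 12], [0.8, 180, 23, 0, 0, 0, 12], [0.8, 240, 30, 0, 0, 0, 12], [0.8, 300, 38, 0, 0, 0, 12], [0.8, 341, 43, 0, 0, 0, 12], [0.8, 341, 43, 0, 0, 0, 12], [0.8, 341, 43, 10, 0, 0, 12], [0.8, 341, 43, 10, 0, 0, 12]]]'

```text
clock: 26.45
tool_pos: [0.5764, -0.0194, 0.1539]
eef_rot: [0.778, 0.629, -0.002, -0.0]
contact_force: [0.5, 0.3, 0.3]
opening: 0.797
finger_force: 0.0
```

Run:
```python
from h import *
s=r.get_state();print(s['clock'],s['q'].round(2))
go((.5775,-.0185,.062,77.5))
```

```text
26.45 [ 0.25  0.75 -0.51  1.77  0.5   0.76 -0.73]
(0.5775, -0.0185, 0.062, 77.5) -> [ 1.3  1.1 91.9] [-0.16  0.11  0.41]
```

move_arm --targets '[[[0.8, 1, 1, 20, 0, 0, 0], [0.8, 1, 1, 45, 0, 0, 0], [0.8, 1, 1, 70, 0, 0, 0], [0.8, 1, 1, 85, 0, 0, 0], [0.8, 1, 1, 91, 0, 0, 0], [0.8, 1, 1, 92, 0, 0, 0], [0.8, 1, 1, 92, 0, 0, 0]]]'

```text
clock: 27.32
tool_pos: [0.5795, -0.017, 0.0639]
eef_rot: [0.777, 0.629, 0.0, 0.0]
contact_force: [-0.8, 0.7, -0.6]
opening: 0.805
finger_force: 0.0
```

Run:
```python
from h import *
print(r.get_state()['contact_force']);go((.5775,-.0185,.062,77.5))
```

```text
[-0.84306812  0.68392445 -0.56315806]
(0.5775, -0.0185, 0.062, 77.5) -> [-1.9 -1.7  1.9] [ 0.07 -0.02  0.5 ]
```

move_arm --targets '[[[0.6, -2, -1.7, 1, 0, 0, 0], [0.1, -2, -1.7, 1, 0, 0, 0], [0.1, -2, -1.7, 1, 0, 0, 0], [0.1, -2, -1.7, 1, 0, 0, 0], [0.1, -2, -1.7, 1, 0, 0, 0], [0.1, -2, -1.7, 1, 0, 0, 0], [0.1, -2, -1.7, 1, 0, 0, 0], [0.1, -2, -1.7, 1, 0, 0, 0]]]' --newtons 5

```text
clock: 28.32
tool_pos: [0.5771, -0.0186, 0.0623]
eef_rot: [0.777, 0.629, 0.0, 0.0]
contact_force: [1.4, -1.3, 0.7]
opening: 0.249
finger_force: 5.0
```

move_arm --targets '[[[0.1, 0, 0, 0, 0, 0, 0], [0.1, 0, 0, 0, 0, 0, 0], [0.1, 0, 0, 0, 0, 0, 0], [0.1, 0, 0, -10, 0, 0, 0], [0.1, 0, 0, -30, 0, 0, 0], [0.1, 0, 0, -55, 0, 0, 0], [0.1, 0, 0, -80, 0, 0, 0], [0.1, 0, 0, -94, 0, 0, 0], [0.1, 0, 0, -94, 0, 0, 0]]]' --newtons 25

```text
clock: 29.45
tool_pos: [0.5772, -0.0186, 0.1571]
eef_rot: [0.777, 0.629, 0.0, 0.0]
contact_force: [0.7, -0.1, -1.5]
opening: 0.246
finger_force: 25.0
```

Run:
```python
from h import *
s=r.get_state();print(s['clock'],s['contact_force'],s['opening'])
go((.5349,-.2789,.15,77.5),(.5349,-.2789,.115,77.5))
```

```text
29.45 [ 0.65893504 -0.06745864 -1.46493177] 0.2461352337823692
(0.5349, -0.2789, 0.15, 77.5) -> [-263.4   12.8    7.1] [ 0.08 -0.01  0.5 ]
(0.5349, -0.2789, 0.115, 77.5) -> [-263.4   12.7   42.1] [ 0.08 -0.01  0.5 ]
```

move_arm --targets '[[[0.1, -40, 2, 0, 0, 0, 0], [0.1, -85, 4, 0, 0, 0, 0], [0.1, -130, 6, 0, 0, 0, 0], [0.1, -175, 8.5, 0, 0, 0, 0], [0.1, -220, 10.5, 0, 0, 0, 0], [0.1, -250, 12, 10, 0, 0, 0], [0.1, -263.5, 12.8, 25, 0, 0, 0], [0.1, -263.5, 12.8, 32, 0, 0, 0], [0.1, -263.5, 12.8, 32, 0, 0, 0], [0.1, -263.5, 12.8, 32, 0, 0, 0]]]'

```text
clock: 30.7
tool_pos: [0.5356, -0.2771, 0.1246]
eef_rot: [0.776, 0.63, 0.001, -0.0]
contact_force: [-0.1, 0.5, -1.1]
opening: 0.251
finger_force: 25.0
```

Run:
```python
from h import *
s=r.get_state();p=s['tool_pos'];print(s['clock'],s['q'].round(2),p)
go((.5349,-.2789,.1073,77.5),(.5349,-.2789,.0993,77.5))
S=r.snapshot('side')
F=[r.snapshot('side') is not None and r.get_state()['contact_force'] for _ in range(12)];print('F',np.mean(F,0),np.std(F,0)/3.5)
tip=proj('side',(p[0],p[1],p[2]-.0563));print('expected tip px',tip,'dot',proj('side',(.5349,-.2789,.051)))
x=int(round(tip[0]));h=cv2.cvtColor(S,cv2.COLOR_RGB2HSV)
for y in range(int(tip[1])-12,int(tip[1])+16): print(y,x-6,' '.join('%02x%02x%02x'%tuple(c) for c in S[y,x-6:x+7]))
```

```text
30.7 [ 0.7   0.83 -0.53  1.71  0.56  0.77 -0.32] [ 0.53557937 -0.27708524  0.12460361]
(0.5349, -0.2789, 0.1073, 77.5) -> [-1.9 -0.3 17.3] [ 0.04 -0.06  0.67]
(0.5349, -0.2789, 0.0993, 77.5) -> [-1.9 -0.3 25.3] [ 0.04 -0.06  0.67]
F [-0.09440242 -0.00727347 -1.30855477] [0.16726156 0.14363764 0.15380879]
expected tip px [340.16649932 128.12845753] dot [339.8794227  134.29293159]
116 334 654d33 694f34 6b5135 6b5337 5f4d3a 6f675d 867c6f 918678 958a7d 91877a 857b6e 89735b b4895a
117 334 674d33 6b5236 6e5336 6c5337 56493a 746b61 877c71 94897c 968b7e 91877a 81776b 846f57 b68c5b
118 334 6a5035 6d5337 6f5538 6b5137 554c40 776d63 8a7f73 948a7c 968b7e 90877a 80776a 806a53 b98d5d
119 334 6c5236 6f5438 6f5537 6e5438 625443 7a7065 8b8074 948a7d 968c7e 8e8477 807567 8f7252 bc8f5e
120 334 6e5336 6f5537 705638 6d5337 6e573c 776a5b 8d8173 96897a 958a7b 8c8273 857664 a58157 be915f
121 334 6f5537 705638 6f5538 6d5336 695034 634b2e 946e3a a37f4d 705a3b 977852 b98d5c be915f c19360
122 334 705537 705638 705538 6e5437 674f34 4a3924 7e5d30 ab7f41 976f3a 80613f bc8f5e c09360 c39561
123 334 725537 73573a 705
[... 1353 characters left out ...]
 452818
137 334 3e2416 3e2316 3c2215 3d2216 47291a 48291a 49291b 482a19 472819 482919 482819 472919 472818
138 334 3e2316 482919 48291a 472818 492a1b 492a19 492819 482819 492a1c 462717 482a1a 48291a 482a1b
139 334 3a2014 422517 492a19 49291a 472718 492919 482818 482819 482818 492919 462819 482818 4d2c1d
140 334 392012 3a2115 3d2215 472919 4a2a1b 4c2b1b 4f2e1c 4d2c1b 4f2c1c 4d2b1a 46281a 3d2216 392014
141 334 3a2013 3d2316 3c2215 412517 422617 422618 412416 422617 402417 402216 3f2316 3b1f14 361f12
142 334 3a2012 3e2316 3e2316 3f2416 422617 412517 422616 422515 402417 3e2417 3d2215 392014 351d11
143 334 381e13 412618 3f2216 3f2417 3f2315 422516 432518 422517 402418 3d2115 3b2216 371f13 381f13
```

The pixels agree: the plunger tip is at about (340.7,128.5) and the dot at (340,134.7). The ring is at row 123, just below the barrel mouth at row 121. The probe is upright and roughly centred. Baseline Fz is −1.3 N, so half way should read about +1.7 N. I'll come down to first contact height.

move_arm --targets '[[[0.1, 0, 0, 4, 0, 0, 0], [0.1, 0, 0, 8, 0, 0, 0], [0.1, 0, 0, 12, 0, 0, 0], [0.1, 0, 0, 12, 0, 0, 0], [0.1, 0, 0, 12, 0, 0, 0]]]'

```text
clock: 31.98
tool_pos: [0.5348, -0.279, 0.1123]
eef_rot: [0.777, 0.629, 0.0, 0.0]
contact_force: [0.1, -0.4, -1.6]
opening: 0.246
finger_force: 25.0
```

```bash
cat > m.py <<'E'
from h import *
go((.5349,-.2783,.1073,77.5),(.5349,-.2783,.0993,77.5))
F=[r.snapshot('side') is not None and r.get_state() for _ in range(12)];print(r.get_state()['clock'],'F',np.mean([f['contact_force'] for f in F],0).round(2),'p',np.mean([f['tool_pos'] for f in F],0).round(4))
S=r.snapshot('side')
for y in range(116,139): print(y,334,' '.join('%02x%02x%02x'%tuple(c) for c in S[y,334:347]))
E
python3 m.py
```

```text
(0.5349, -0.2783, 0.1073, 77.5) -> [ 0.7 -0.   5. ] [0.01 0.   0.51]
(0.5349, -0.2783, 0.0993, 77.5) -> [ 0.7 -0.  13. ] [0.01 0.   0.51]
32.575 F [-0.05 -0.02 -1.14] p [ 0.5347 -0.2791  0.1124]
116 334 654e33 684f34 6c5136 6e5437 6b5339 5a5145 797065 8c8174 958a7d 958a7c 8e8377 7a7165 66533e
117 334 684e33 6b5136 6e5436 705537 6a5238 5e5448 7c7368 8d8276 95897c 968c7e 8d8376 786d61 7b6142
118 334 6a5035 6e5437 705538 6f5337 6b543b 655e55 7f766a 8e8377 968a7d 968c7d 8b8174 7e7163 a27e55
119 334 6d5437 6f5438 705638 6f5537 6c553c 665f55 81786c 908578 968b7d 948a7c 898073 7e7162 a37d54
120 334 6e5437 715739 6f5537 6d5438 5d4b38 6b6359 83796e 918679 988c7e 948a7c 887e72 867663 bf9260
121 334 705638 715739 6f5538 6c5236 5e4d39 6e665b 857b6f 93897b 978c7e 93887b 857b6d 8b755c c29562
122 334 715638 715738 705539 6a5034 55483a 726a60 897e72 94897c 988d7f 92877a 83786c 887258 c39662
123 334 775a3b 725639 705639 6a5236 5d4f40 766d63 8a8073 948a7c 978c7f 908678 817669 876f55 c39462
124 334 af8658 705638 6f5537 6b5337 615242 786f63 8b8073 948a7b 968a7c 8d8375 877969 ad865c c39662
125 334 b28858
[... 671 characters left out ...]
 ba8e5d
132 334 492a19 482a1a 492a19 4a2c1b 4e3320 684a27 b08243 a77c3f 604023 492919 49291a 472718 593b25
133 334 492a1a 492a19 48291a 563c29 867154 67573e 77603d 685237 563d2b 4a2a1b 462717 472819 472919
134 334 482918 482819 4c2f1e 765e45 b39f7b c7ba90 c7bb90 c8bb91 bdb088 634933 462919 482919 482a1b
135 334 3b2215 3b2115 483122 7d674c ac9775 b29e7a c7bb90 c5b98f bcaf87 634933 472918 472818 47291a
136 334 3c2215 3c2215 3d2316 402717 624a36 988365 bfaf87 a08f6c 7f6a4d 472818 472718 462819 462818
137 334 3e2315 3e2215 3d2215 3e2215 472818 472819 492a1a 48291a 49291a 482819 47291a 482a1a 48291a
138 334 3c2215 3b2215 3d2214 47281a 48291a 492a1a 4a2a1b 492a1a 482a1b 482919 472817 48291a 482919
```

The tip is now about 2 px (5 mm) above the dot at (340.5,132.7), and centred on it. Next I'll press in slowly.

move_arm --targets '[[[0.1, 0.7, 0, 3, 0, 0, 0], [0.1, 0.7, 0, 5, 0, 0, 0], [0.1, 0.7, 0, 6.5, 0, 0, 0], [0.1, 0.7, 0, 8, 0, 0, 0], [0.1, 0.7, 0, 9.5, 0, 0, 0], [0.1, 0.7, 0, 11, 0, 0, 0], [0.1, 0.7, 0, 12, 0, 0, 0], [0.1, 0.7, 0, 13, 0, 0, 0], [0.1, 0.7, 0, 13, 0, 0, 0]]]'

```text
clock: 33.75
tool_pos: [0.5348, -0.2783, 0.0993]
eef_rot: [0.777, 0.629, 0.0, 0.0]
contact_force: [-0.8, 1.4, 2.1]
opening: 0.251
finger_force: 25.0
```

```bash
python3 m.py
```

```text
(0.5349, -0.2783, 0.1073, 77.5) -> [ 0.   0.1 -8. ] [0.   0.   0.51]
(0.5349, -0.2783, 0.0993, 77.5) -> [ 0.   0.1 -0. ] [0.   0.   0.51]
34.35 F [-0.6   0.74  1.92] p [ 0.5348 -0.2783  0.0993]
116 334 664e33 695034 6c5234 795930 9b723a a0763c a0753c 916a35 7c552b 733520 823221 7d4d29 946d38
117 334 694f34 6b5236 6e5336 725637 7f5e32 966f39 a1763d aa7f40 b58746 b98946 b58645 a67b40 9f753c
118 334 6b5135 6e5438 705538 6d5336 574430 423c35 5a4c3a 735d3f 86673f 87673b 7f623b 665134 84633c
119 334 6d5337 705437 715638 6e5538 604e3a 6c645b 867b70 93877b 908578 5b544c 837a6e 594f44 775b3c
120 334 6f5437 715639 705638 6e5438 604f3c 70675d 867c70 93897b 988d80 93887a 82786b 6a5b4a 886843
121 334 705638 715638 705638 6b5237 544738 746b60 887e72 94897c 998e80 93887b 80766a 79644d c39561
122 334 725739 725739 705539 6a5237 544a40 776f64 8b8074 958b7d 978c7e 908678 83776a 977957 c49663
123 334 735739 725638 715639 6b5238 5b5145 797166 8d8276 968c7d 978c7e 8e8476 7e7366 937553 c49562
124 334 725739 715738 6f5637 6a5338 605549 7c7368 8e8376 978d7f 978c7e 8c8376 7f7262 aa845a c39662
125 334 74583a 
[... 670 characters left out ...]
 bb8e5d
132 334 492a1b 472818 492819 492919 563920 926b36 ae8141 a2773d 50341d 4a2b1a 492a1a 482818 5a3b24
133 334 492b1b 482819 472918 4a2f1f 624d34 987038 b08242 9f743c 563b25 492a1b 472819 482a1b 492a1a
134 334 482819 3e2315 4a2c1c 644e39 927c5b a0763d b08244 a27e49 a2946f 624833 472a19 492a1b 482a1a
135 334 3b2215 3b2114 483121 7d674d a79170 866f4c 96774b 94805b bbae86 634933 492a1b 48291a 482919
136 334 3d2114 3d2216 3e2316 41281a 614935 957f62 b09a77 a08f6d 7f6a4e 492a1a 48291a 462818 482a1b
137 334 3d2214 3e2216 3d2316 3b2014 3b2114 3e2416 492819 492a1a 492919 482818 482819 48291a 482919
138 334 3d2214 3b2115 3a2113 3e2317 4a2a1b 4a2a1b 4a291b 492919 48291a 482919 492a1a 472819 482a1b
```

The ring has just reached the barrel mouth (rows 130–131). The spring force is about 3.1 N, the tip is on the dot at (340,134.7), and the pile edges haven't moved. I'm handing it in.

```bash
python3 -c "
from plant import r
print(r.finish_job())"
```

```text
the job is handed in; nothing more can be done
None
```

I handed the job in with the pile of three squared up, dot on top, and the probe held upright on the dot. Its plunger is about half way in (about 3.1 N, ring at the barrel's mouth) at about 34 s of the 66 s. The verdict wasn't shown.

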